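# Slide the tall case home and bar it in

### The arm

A 6-joint arm with a two-finger parallel gripper is mounted at the origin on the work surface. World frame = base frame: x ahead of the robot, y to its left, z up, the work surface at z = 0. Lengths are in m, angles in rad, forces in N, time in s.
With the tool pointing down it reaches from about 0.425 to 0.95 m from the base axis. Payload 14.7 kg.
Tool frame: the origin (TCP) lies between the finger pads; the fingertips stand 14 mm ahead of it and the grasp point (between the pads) lies 5 mm behind it; z points along the fingers, y is the line along which they close (so a half turn about z gives the same grasp; the last joint's range is limited). The gripper opens to 85 mm and grips with 20 to 120 N. Pads are 22 mm wide; open, the fingers measure 114 mm over their backs; the gripper's body (76 mm by 85 mm) begins 54 mm behind the grasp point. The pads swing forward as they close: fully open they stand 13 mm farther back than shut.
Start: joints at [1.055, 0.48, 1.596, -0, 1.065, -0.047], TCP at [0.294, 0.58, 0.245] pointing down, gripper open.
Joint ranges: [-2.75, 2.75], [-0.82, 2.05], [0.23, 2.67], [-1.56, 4.7], [0.09, 2.69], [-2.92, 2.92]. Speed limits (rad/s): [1.89, 1.89, 2.39, 3.01, 3.01, 3.01].

### API

Orientations are given as a 3x3 rotation matrix whose columns are the frame's x, y, z axes.
In Python, from station import robot gives the robot as it stands. The module is installed in compiled form; this text tells all that it offers.
- The arm moves only by the shell command python3 -m crank 'ROWS' [FORCE]. ROWS is JSON, a list of rows, each a list of 3 entries, a list of its own where there are three numbers: the shift along the tool's x, y, z in m, then the turn about the tool's z in rad, then the finger opening in m, from 0 to 0.0854. A call has 1 to 20 rows; each row shifts and turns the commanded pose from where the row before left it, along the tool's axes as they then stand; what a row does not reach is not made up. A row lasts 1/8 s, in which the tool goes at most 62.5 mm and 10.7 degrees, less where a joint would pass 70% of its speed; a pose out of reach is approached as far as the arm can. A call with a gripper value outside its range is refused whole. The fingers move at their own pace and stop on an object; FORCE is the grip in N (left out, the last holds). Time passes only in rows, so rows that do not move let the fingers close. It gives the time, the measured TCP pose, the force, the opening and the grip force at its end, in the units of the state.
- robot.read_state(): the state, without advancing time (a new reading comes with each control period).
- robot.camera(name): name is "scene" or "top"; returns a dict with "img" (384x512x3 uint8, blue, green, red), "K" (3x3 intrinsics, pixels), "R" (3x3) and "t" (3): a world point X has camera coordinates R X + t. Camera axes: x right, y down, z forward; pixel columns grow to the right and rows downward; lengths in m; the calibration is good to about 2 mm. A picture is of the moment at which its call begins. There is no depth.
- robot.finish_job(): hands the job in; it is judged then, once.
The state is a dict: "clock": time; "joint_positions": joint angles; "qd": joint speeds; "tau": joint torques, N m; "position": TCP position; "ee_rot": TCP orientation; "force": force on the tool from outside, world axes, zero at the start; "torque": the same for the moment, N m; "finger_gap": opening from 0.0 (shut) to 1.0 (fully open); "finger_force": force on a finger pad.
Only numpy, scipy, OpenCV 4.12 (cv2) and the standard library are available. Lean on these libraries where they do the work, as an engineer would, in place of code of your own. Each camera call takes 0.05 s, during which the arm holds its last target. There are 200 camera calls.

### The job

Push the tall black case across the bench, low near its foot so that it slides and never tips, into its bay between the wooden cleats until it is fully home against the back cleat. Then push the steel keeper bar round until it lies right across the front of the case. Only push: do not lift the case, and leave the other things on the bench as they are.

Things in the scene. Friction and masses are not known exactly. Their poses are not given: they have to be found in the camera images.
- case: Tall black case, steel corners, handle on top: 90 mm deep (x), 180 wide (y), 190 high (221 with handle), 0.7 to 1 kg, loose. Its -x face steps back 18 mm above the 50 mm high base tray. Origin: centre of its underside; z up. Starts 130 to 165 mm short of home, up to 25 mm aside, 0.2 rad askew. Pushed on the tray's -x face below 40 mm it slides (5 to 10 N); much higher it tips.
- bay: Fixed U of three light wooden cleats 35 mm high, open towards -x. Origin: on the bench, where the case's origin is when home and centred; x points into the bay, y left, z up. Side cleats 24 mm thick, inner faces at y = -121 and +121 mm, x -45 to +46 mm; a splayed piece leads on from the right (-y) one to x = -97 mm. The bench is its floor.
- bay_back (a point): Middle of the back cleat's inner face, 46 mm along x from the bay's origin, 17 mm above the bench; the cleat spans 145 mm to either side. The case is home when its +x face meets it.
- keeper (a joint): Steel bar on an upright pin, 120 mm long from the pin, 14 thick, 10 to 40 mm above the bench. Rad: 0 = closed on its stop, lying along the bay's -y, 10 mm clear of the front of a case that is home; pi/2 = along the bay's -x; 2.6 = outer limit, swung wide to the left. Starts at 1.7 to 2.3. Stays where it is left; about 2 N at its end moves it.
- keeper_pin (a point): Axis of the keeper bar's pin, at x = -62 mm, y = +133 mm in the bay's frame, 25 mm above the bench.
- keeper_end (a point): The centre of the free end of the keeper bar, 120 mm from its pin, 25 mm above the bench.
- oil_bottle: Bystander: bottle 52 mm across, 130 mm high, standing right of the bay's mouth. Origin under its centre.
- mug: Bystander: white mug 80 mm across, 90 mm high, on the left, short of the bay. Origin under its centre.
- jar: Bystander: jar 70 mm across, 80 mm high, right of the bay. Origin under its centre.
- screwdriver: Bystander: screwdriver 200 mm long lying left of the bay. Origin under its middle.
- spool: Bystander: dark steel ribbon spool 48 mm across, 21 mm high, lying right of the bay. Origin under its centre.
- brush: Bystander: brush lying on the bench near the robot, to its right. Origin under its middle.
- wrench: Bystander: wrench 150 mm long lying on the bench to the robot's left. Origin under its middle.
Mind the look-alikes: they are no part of the job. Leave any yellow look-alike of the case alone.

How it is judged:
By the outcome, as a careful person would: the job done as asked, in the order asked, and still so for the second after the job is handed in, with the robot touching nothing.
It also fails if it takes over 64 s, if anything falls off the work surface, if the arm or the gripper's body presses on something with over 40 N, if the wrist force passes 120 N, or if a joint passes its speed limit or range.

## Working session

There is one attempt and no reset: what is moved stays moved. The work goes in short steps, Python scripts to look and compute and a shell command to move; the robot and the scene stay as the last step left them, time stands still between calls to the robot, and variables do not carry over. Pictures are saved under pics/ and viewed, at most 10 in all, crops included, and the job is handed in when it is done.

```bash
mkdir -p pics; cat > h.py <<'E'
import numpy as np, cv2, json
from station import robot
def snap(name,tag):
    c=robot.camera(name); cv2.imwrite(f"pics/{tag}.png",c["img"])
    np.savez(f"pics/{tag}.npz",**{k:np.array(c[k]) for k in("img","K","R","t")})
    return c
def load(tag): return np.load(f"pics/{tag}.npz")
def ray(c,u,v):
    R,t,K=c["R"],c["t"],c["K"]; return -R.T@t, R.T@np.linalg.solve(K,[u,v,1.])
def onz(c,u,v,z=0.):
    o,d=ray(c,u,v); return o+d*(z-o[2])/d[2]
def proj(c,X):
    p=c["K"]@(c["R"]@np.asarray(X,float)+c["t"]); return p[:2]/p[2]
def tri(c1,p1,c2,p2):
    o1,d1=ray(c1,*p1);o2,d2=ray(c2,*p2)
    s=np.linalg.lstsq(np.c_[d1,-d2],o2-o1,rcond=None)[0]
    a,b=o1+s[0]*d1,o2+s[1]*d2; return (a+b)/2,np.linalg.norm(a-b)
def crop(tag,x0,y0,x1,y1,k,out):
    im=cv2.imread(f"pics/{tag}.png")[y0:y1,x0:x1]; cv2.imwrite(f"pics/{out}.png",cv2.resize(im,None,fx=k,fy=k,interpolation=cv2.INTER_CUBIC))
E
python3 - <<'E'
from h import *
np.set_printoptions(precision=3,suppress=True)
a=snap("scene","s0");b=snap("top","t0")
for c in(a,b): print(c["K"],c["R"],-c["R"].T@c["t"])
s=robot.read_state();print(s["position"],s["ee_rot"],s["force"],s["finger_gap"],s["clock"])
im=np.hstack([a["img"],b["img"]]);cv2.imwrite("pics/both.png",cv2.resize(im,(800,300),interpolation=cv2.INTER_AREA))
crop("s0",0,0,512,384,1.56,"s0b");crop("t0",0,0,512,384,1.56,"t0b")
E
```

```text
[[408.644   0.    252.851]
 [  0.    408.644 194.55 ]
 [  0.      0.      1.   ]] [[ 0.647  0.762 -0.015]
 [ 0.495 -0.434 -0.753]
 [-0.58   0.48  -0.658]] [ 1.092 -0.479  0.752]
[[420.786   0.    252.843]
 [  0.    420.786 191.415]
 [  0.      0.      1.   ]] [[-0.003 -1.     0.002]
 [-0.998  0.003 -0.068]
 [ 0.068 -0.002 -0.998]] [0.402 0.008 1.304]
[0.293 0.58  0.245] [[-0.892  0.452 -0.001]
 [ 0.452  0.892 -0.001]
 [ 0.    -0.001 -1.   ]] [-0.498 -0.147  0.247] 1.000978052194763 0.1
```

View pics/s0b.png

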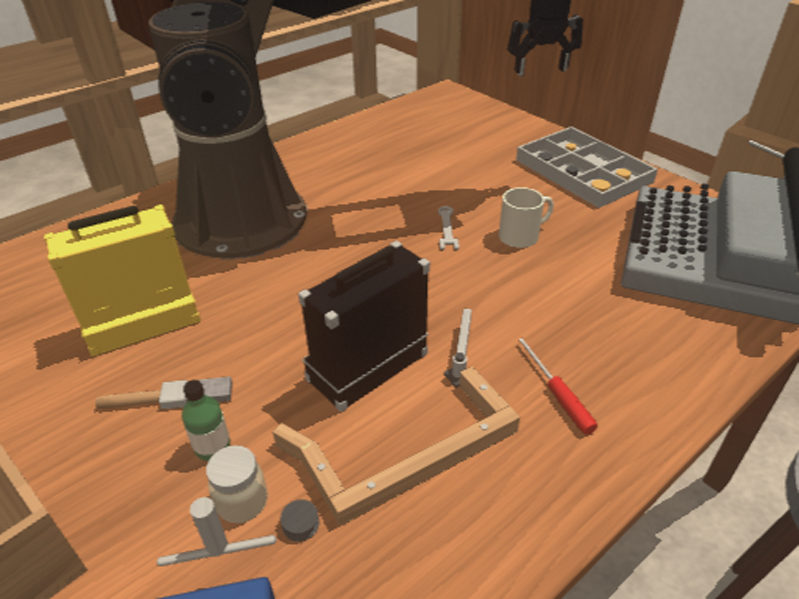

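View pics/t0b.png

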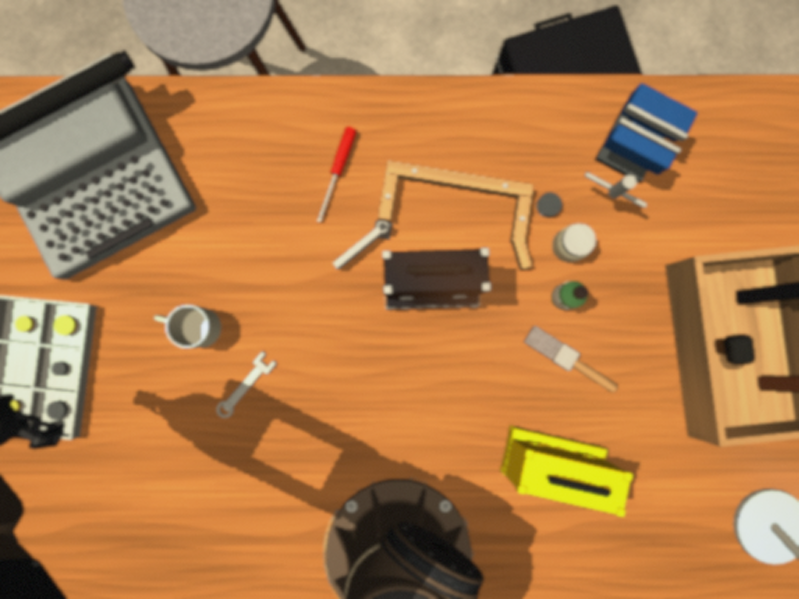

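The scene view shows the black case at about (365,325), the yellow look-alike at (120,280), the bay's U around (400,450) and the keeper at (462,345). The top view shows the case at (437,278), the yellow case at (570,475), a second black case on the floor at (570,40), and the keeper from its pin at (383,228) to its end at (338,265). The black case on the bench is the one to push. I'll check it in close crops.

```bash
python3 - <<'E'
from h import *
crop("t0",205,90,355,202,5.3,"t0c");crop("s0",165,145,345,280,4.4,"s0c")
E
```

```text
(no output)
```

View pics/t0c.png

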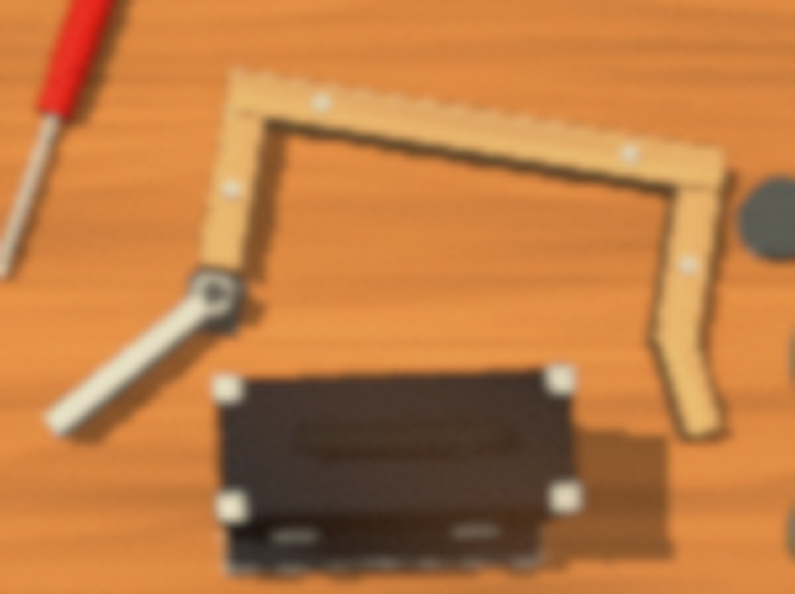

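View pics/s0c.png

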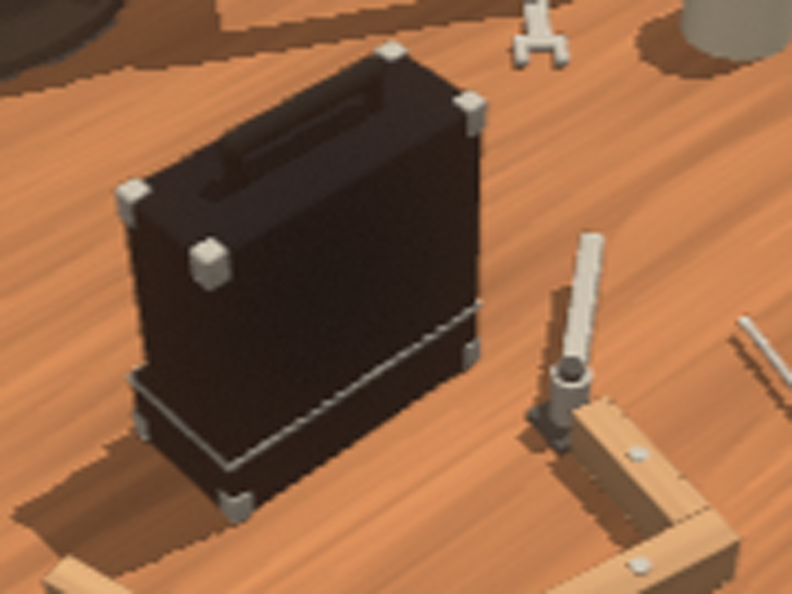

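The close crops confirm the choice: the stepped -x face and lower tray of the black case face the robot. The case's top corners are at about (213,376), (575,366), (582,514) and (218,524) in the top crop, the keeper pin is at (213,292), and the inner corners of the back cleat are at (267,122) and (672,187).

```bash
cat >> h.py <<'E'
from scipy.optimize import least_squares
def fit(obs,x0):
    # obs: (cam,(u,v),local xyz) ; returns x,y,yaw
    def w(p,l):
        c,s=np.cos(p[2]),np.sin(p[2]); return [p[0]+c*l[0]-s*l[1],p[1]+s*l[0]+c*l[1],l[2]]
    r=least_squares(lambda p:np.ravel([proj(c,w(p,l))-uv for c,uv,l in obs]),x0,loss="soft_l1")
    return r.x,r.fun.reshape(-1,2)
E
python3 - <<'E'
from h import *
np.set_printoptions(precision=3,suppress=True)
t=load("t0");s=load("s0");t={k:t[k] for k in t};s={k:s[k] for k in s}
T=lambda u,v:np.array([205+u/5.3,90+v/5.3]);S=lambda u,v:np.array([165+u/4.4,145+v/4.4]);S0=lambda u,v:np.array([u,v])/1.56
bay=[(t,T(267,122),(.046,.121,.035)),(t,T(672,187),(.046,-.121,.035)),(t,T(233,72),(.07,.145,.035)),(t,T(724,152),(.07,-.145,.035)),(t,T(213,292),(-.062,.133,.045)),
 (t,T(203,264),(-.045,.145,.035)),
 (s,S(739,540),(.07,.145,.035)),(s,S0(335,512),(.07,-.145,.035)),(s,S(571,366),(-.062,.133,.048))]
p,r=fit(bay,[.85,0,0]);print("bay",p);print(r)
case=[(t,T(213,376),(.045,.09,.19)),(t,T(575,366),(.045,-.09,.19)),(t,T(582,514),(-.027,-.09,.19)),(t,T(218,524),(-.027,.09,.19)),
 (t,T(226,572),(-.045,.09,.0)),(t,T(543,558),(-.045,-.09,.0)),
 (s,S(208,245),(.045,-.09,.19)),(s,S(480,98),(.045,.09,.19)),(s,S(120,187),(-.027,-.09,.19)),(s,S(238,522),(.045,-.09,0)),(s,S(475,367),(.045,.09,0))]
q,r=fit(case,[.7,0,0]);print("case",q);print(r)
# height checks
print("top corner z",tri(t,T(575,366),s,S(208,245)), "keeper end",tri(t,T(57,424),s,S(592,236)),"cleat",tri(t,T(233,72),s,S(739,540)))
c,sn=np.cos(p[2]),np.sin(p[2]);R=np.array([[c,-sn],[sn,c]])
print("case in bay",R.T@(q[:2]-p[:2]),q[2]-p[2])
pin=p[:2]+R@[-.062,.133];e=onz(t,*T(57,424),.04)[:2];d=R.T@(e-pin);print("pin",pin,"end",e,d,np.linalg.norm(d),"angle",np.arctan2(-d[0],-d[1]))
print("mug",onz(t,195/1.56,327/1.56,.09),"bottle",onz(t,572/1.56,297/1.56,.06),"wrench",onz(t,265/1.56,360/1.56),"brush",onz(t,540/1.56,335/1.56),"scrdr tip",onz(t,320/1.56,218/1.56))
E
```

```text
bay [ 0.667 -0.113 -0.172]
[[-0.563 -1.41 ]
 [ 1.091 -0.546]
 [-0.555 -0.874]
 [ 0.244 -0.273]
 [-0.258 -0.284]
 [-1.254 -0.517]
 [-0.943 -0.926]
 [-0.55  -0.317]
 [-1.146 -0.239]]
case [ 0.517 -0.065  0.038]
[[-0.331  0.291]
 [-1.213 -0.602]
 [-1.143 -1.649]
 [-0.176 -0.723]
 [-0.568  0.615]
 [-2.433  0.842]
 [-0.925  3.964]
 [ 0.118  0.233]
 [-1.801  0.561]
 [-1.121  0.769]
 [-0.205 -1.86 ]]
top corner z (array([ 0.564, -0.153,  0.199]), np.float64(0.005859309942630072)) keeper end (array([0.555, 0.119, 0.039]), np.float64(0.005908573676083622)) cleat (array([0.761, 0.018, 0.031]), np.float64(0.0048177421134638545))
case in bay [-0.156  0.021] 0.2103959512013768
pin [0.629 0.028] end [0.553 0.117] [-0.09   0.074] 0.1163198400385975 angle 2.261470837887167
mug [0.433 0.374 0.09 ] bottle [ 0.489 -0.332  0.06 ] wrench [0.37  0.261 0.   ] brush [ 0.417 -0.284  0.   ] scrdr tip [0.653 0.154 0.   ]
```

```bash
python3 -m crank '[[[-0.045,-0.0134,0],0.075,0.04],[[-0.045,-0.0134,0],0.075,0.04],[[-0.045,-0.0134,0],0.075,0.04],[[-0.045,-0.0134,0],0.075,0.04],[[-0.045,-0.0134,0],0.075,0.04],[[-0.045,-0.0134,0],0.075,0.04],[[-0.045,-0.0134,0],0.075,0.04],[[-0.045,-0.0134,0],0.075,0.04],[[-0.036,-0.0134,0],0.075,0.04],[[-0.036,-0.0134,0],0.075,0.04],[[-0.036,-0.0134,0],0.075,0.04],[[-0.036,-0.0134,0],0.075,0.04],[[-0.036,-0.0134,0],0.075,0.04],[[-0.036,-0.0134,0],0.075,0.04],[[-0.036,-0.0134,0],0.075,0.04],[[0,0,0],0,0.04]]' 60
cat > st.py <<'E'
from h import *
np.set_printoptions(precision=4,suppress=True)
s=robot.read_state();R=np.array(s["ee_rot"]);print("pos",np.array(s["position"]),"yawY",np.arctan2(R[1,1],R[0,1]),"F",np.array(s["force"]),"gap",s["finger_gap"],"t",s["clock"],"q",np.array(s["joint_positions"]))
E
python3 st.py
```

```text
clock: 2.1
position: [0.4652, -0.0025, 0.2452]
ee_rot: [[0.027, 1.0, -0.001], [1.0, -0.027, -0.0], [-0.0, -0.001, -1.0]]
force: [0.7, -0.3, 0.3]
finger_gap: 0.472
finger_force: 0.0
pos [ 0.4652 -0.0025  0.2452] yawY -0.02650827109497563 F [ 0.653  -0.346   0.2877] gap 0.47168749745553257 t 2.1 q [-0.0702  0.2224  2.0039 -0.0003  0.9161 -0.0435]
```

```bash
python3 -m crank '[[[-0.018,-0.018,0],0,0.04],[[-0.018,-0.019,0],0,0.04],[[0,0,0.05],0.03,0.04],[[0,0,0.05],0,0.04],[[0,0,0.05],0,0.04],[[0,0,0.04],0,0.04],[[0,0,0],0,0.04]]'
python3 - <<'E'
exec(open("st.py").read())
c=snap("scene","s1");d=snap("top","t1")
im=np.hstack([cv2.resize(c["img"][120:280,150:310],(400,400)),cv2.resize(d["img"][90:230,190:330],(400,400))]);cv2.imwrite("pics/v1.png",im)
E
```

```text
clock: 2.98
position: [0.4261, -0.035, 0.0532]
ee_rot: [[0.052, 0.999, -0.006], [0.999, -0.052, 0.001], [0.001, -0.006, -1.0]]
force: [-2.1, 0.8, -0.2]
finger_gap: 0.468
finger_force: 0.0
pos [ 0.4261 -0.035   0.0532] yawY -0.0521210548948915 F [-2.103   0.7739 -0.1643] gap 0.4675818610317995 t 2.975 q [-0.1529  0.5173  2.2471  0.0001  0.3834 -0.1009]
```

View pics/v1.png

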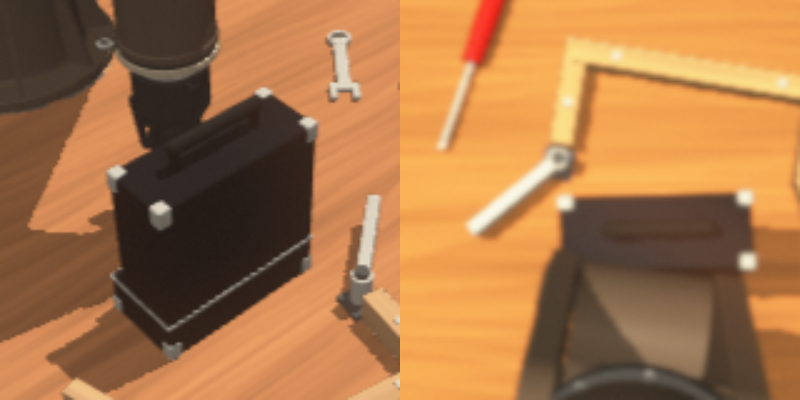

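```bash
python3 -m crank '[[[0,0,0.015],0,0.04],[[0,0,0.012],0,0.04],[[0,0.005,0],0,0.04],[[0,0.005,0],0,0.04],[[0,0.005,0],0,0.04],[[0,0.005,0],0,0.04],[[0,0.005,0],0,0.04],[[0,0,0],0,0.04]]'
python3 st.py
```

```text
clock: 4.08
position: [0.4538, -0.0371, 0.029]
ee_rot: [[0.053, 0.999, 0.0], [0.999, -0.053, -0.0], [-0.0, 0.0, -1.0]]
force: [-3.6, 0.6, 1.5]
finger_gap: 0.468
finger_force: 1.1
pos [ 0.4538 -0.0371  0.029 ] yawY -0.0529202329053344 F [-3.5562  0.5749  1.4715] gap 0.4680209631199691 t 4.075 q [-0.1482  0.5857  2.2006  0.      0.355  -0.0953]
```

```bash
cat >> h.py <<'E'
BAY=np.array([.667,-.113,-.172])
L=[(.04,-.085,.186),(.04,.085,.186),(-.022,-.085,.186),(-.022,.085,.186)]
def wl(p,l):
    c,s=np.cos(p[2]),np.sin(p[2]); return [p[0]+c*l[0]-s*l[1],p[1]+s*l[0]+c*l[1],l[2]]
def blobs(c):
    h=cv2.cvtColor(np.ascontiguousarray(c["img"]),cv2.COLOR_BGR2HSV)
    m=((h[...,1]<60)&(h[...,2]>110)).astype(np.uint8)
    n,_,st,ce=cv2.connectedComponentsWithStats(m)
    return np.array([ce[i] for i in range(1,n) if 8<st[i,4]<90])
def track(cams,p):
    p=np.array(p,float)
    for it in range(6):
        obs=[]
        for c in cams:
            B=blobs(c)
            for l in L:
                if not len(B): continue
                uv=proj(c,wl(p,l));d=np.linalg.norm(B-uv,axis=1);i=d.argmin()
                if d[i]<(14 if it<2 else 6): obs.append((c,B[i],l))
        p,r=fit(obs,p)
    c,s=np.cos(BAY[2]),np.sin(BAY[2]);d=p[:2]-BAY[:2]
    print("case",p.round(4),"n",len(obs),"rms",np.sqrt((r**2).mean()).round(2),"IN BAY",np.round([c*d[0]+s*d[1],-s*d[0]+c*d[1],p[2]-BAY[2]],4))
    return p
E
python3 - <<'E'
from h import *
ld=lambda f:{k:v for k,v in load(f).items()}
p=track([ld("s0"),ld("t0")],[.517,-.065,.038]);track([ld("s0")],p);track([ld("s1")],p)
c=snap("scene","s2");p=track([c],[.53,-.068,-.02])
p=track([c,snap("top","t2")],p)
E
```

```text
case [ 0.5159 -0.0636  0.0253] n 8 rms 0.93 IN BAY [-0.1573  0.0228  0.1973]
case [ 0.5138 -0.0614  0.0245] n 4 rms 0.23 IN BAY [-0.1597  0.0246  0.1965]
case [ 0.5199 -0.0621  0.0269] n 4 rms 0.3 IN BAY [-0.1536  0.025   0.1989]
case [ 0.5515 -0.0635 -0.0166] n 4 rms 0.79 IN BAY [-0.1223  0.029   0.1554]
case [ 0.5538 -0.0655 -0.0041] n 6 rms 1.03 IN BAY [-0.1197  0.0274  0.1679]
```

```bash
python3 -m crank '[[[0,-0.015,0],0,0.04],[[0.006,0,0],0,0.085],[[0.006,0,0],0.03,0.085],[[0,0,0.004],0,0.085],[[0,0,0.004],0,0.085],[[0,0,0],0,0.085]]'
python3 - <<'E'
exec(open("st.py").read())
p=track([snap("scene","s3")],[.552,-.064,-.015])
E
```

```text
clock: 4.92
position: [0.4385, -0.0244, 0.0198]
ee_rot: [[0.083, 0.997, -0.001], [0.997, -0.083, 0.0], [0.0, -0.001, -1.0]]
force: [-2.7, 1.0, -0.7]
finger_gap: 1.0
finger_force: 0.0
pos [ 0.4385 -0.0244  0.0198] yawY -0.08276179625979364 F [-2.684   0.9607 -0.7107] gap 0.9995460934371694 t 4.925 q [-0.1247  0.5966  2.2386 -0.      0.3075 -0.0419]
case [ 0.5368 -0.0655 -0.0362] n 4 rms 0.2 IN BAY [-0.1364  0.0245  0.1358]
```

```bash
python3 - <<'E'
from h import *
d=snap("top","t3");s=load("s3")["img"]
f=lambda a,x0,y0,x1,y1,w,h:cv2.resize(np.clip(a[y0:y1,x0:x1].astype(float)*1.8,0,255).astype(np.uint8),(w,h),interpolation=cv2.INTER_CUBIC)
cv2.imwrite("pics/v3.png",np.hstack([f(s,150,30,310,270,400,600),f(d["img"],210,140,350,350,400,600)]))
E
```

```text
(no output)
```

View pics/v3.png

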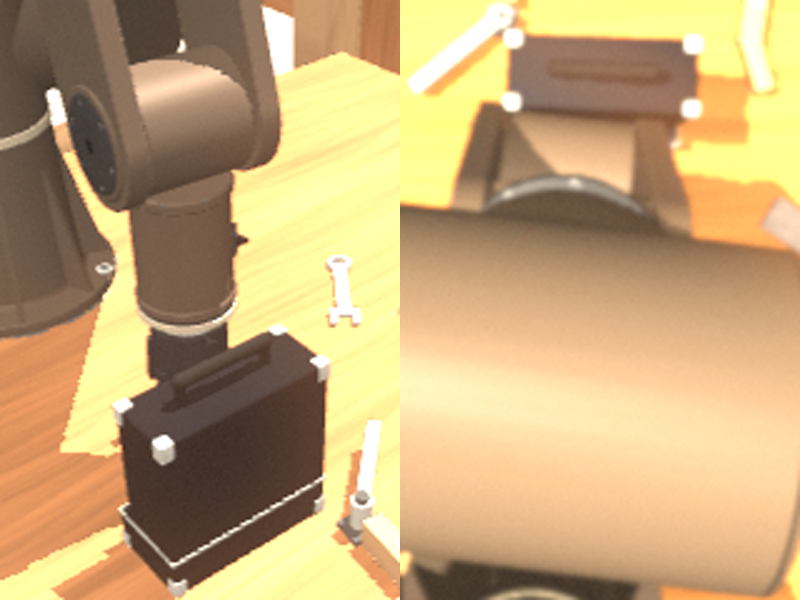

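```bash
cat >> h.py <<'E'
def trackp(c,p):
    p=np.r_[p,0.][:4]
    def W(p,l):
        x,z=l[0]-.045,l[2]; a=p[3]
        return wl(p[:3],(.045+x*np.cos(a)+z*np.sin(a),l[1],-x*np.sin(a)+z*np.cos(a)))
    B=blobs(c)
    for it in range(6):
        obs=[]
        for l in L:
            uv=proj(c,W(p,l));d=np.linalg.norm(B-uv,axis=1);i=d.argmin()
            if d[i]<(16 if it<2 else 7): obs.append((B[i],l))
        r=least_squares(lambda q:np.ravel([proj(c,W(q,l))-b for b,l in obs]),p);p=r.x
    cc,s=np.cos(BAY[2]),np.sin(BAY[2]);d=p[:2]-BAY[:2]
    print("case",p[:3].round(4),"PITCH",p[3].round(3),"n",len(obs),"rms",np.sqrt((r.fun**2).mean()).round(2),"IN BAY",np.round([cc*d[0]+s*d[1],-s*d[0]+cc*d[1],p[2]-BAY[2]],4))
    return p
E
python3 - <<'E'
from h import *
ld=lambda f:{k:v for k,v in load(f).items()}
for f,p in (("s0",[.514,-.062,.025]),("s1",[.52,-.062,.027]),("s2",[.55,-.064,-.02]),("s3",[.537,-.066,-.036])): trackp(ld(f),p)
E
python3 -m crank '[[[0,0.004,0],0,0.085],[[0,0.004,0],0,0.085],[[0,0,0],0,0.085]]'
python3 - <<'E'
exec(open("st.py").read())
trackp(snap("scene","s4"),[.54,-.066,-.036])
E
```

```text
case [ 0.5168 -0.0608  0.0231] PITCH -0.019 n 4 rms 0.17 IN BAY [-0.1569  0.0257  0.1951]
case [ 0.5164 -0.0627  0.0288] PITCH 0.022 n 4 rms 0.24 IN BAY [-0.157   0.0238  0.2008]
case [ 0.5354 -0.0651 -0.0068] PITCH 0.098 n 4 rms 0.25 IN BAY [-0.1379  0.0246  0.1652]
case [ 0.5357 -0.0656 -0.0355] PITCH 0.007 n 4 rms 0.19 IN BAY [-0.1374  0.0242  0.1365]
clock: 5.4
position: [0.4474, -0.0251, 0.0204]
ee_rot: [[0.083, 0.997, 0.001], [0.997, -0.083, -0.0], [-0.0, 0.001, -1.0]]
force: [-3.5, 0.6, -1.5]
finger_gap: 0.994
finger_force: 0.0
pos [ 0.4474 -0.0251  0.0204] yawY -0.08315635658292898 F [-3.4691  0.592  -1.4661] gap 0.9935957685890048 t 5.4 q [-0.1238  0.5999  2.2197  0.      0.3214 -0.0406]
case [ 0.5397 -0.0663 -0.0856] PITCH 0.028 n 4 rms 0.3 IN BAY [-0.1334  0.0243  0.0864]
```

```bash
python3 -m crank '[[[0,-0.01,0],0,0.085],[[0,-0.01,0],0,0.085],[[0,0,0],-0.174,0.085],[[0,0,0],-0.174,0.085],[[0,0,0],-0.174,0.085],[[0,0,0],-0.174,0.085],[[-0.021,-0.012,0],0,0.085],[[-0.022,-0.012,0],0,0.085],[[0,0,0],0,0.085]]'
python3 - <<'E'
exec(open("st.py").read())
trackp(snap("scene","s5"),[.54,-.066,-.08])
E
```

```text
clock: 6.58
position: [0.4319, -0.0734, 0.0204]
ee_rot: [[-0.574, 0.819, 0.001], [0.819, 0.574, -0.0], [-0.001, 0.0, -1.0]]
force: [-0.0, 0.7, 0.6]
finger_gap: 0.995
finger_force: 0.0
pos [ 0.4319 -0.0734  0.0204] yawY 0.6111249811080298 F [-0.0458  0.6511  0.5825] gap 0.9950347905088337 t 6.575 q [-0.2375  0.5945  2.2421 -0.0001  0.3043 -0.8485]
case [ 0.5417 -0.0656 -0.0874] PITCH 0.008 n 4 rms 0.26 IN BAY [-0.1316  0.0252  0.0846]
```

```bash
python3 -m crank '[[[0,0,0.004],0,0.085],[[-0.0042,0.0042,0],0,0.085],[[-0.0042,0.0042,0],0,0.085],[[-0.0042,0.0042,0],0,0.085],[[-0.0042,0.0042,0],0,0.085],[[0,0,0],0,0.085]]'
python3 - <<'E'
exec(open("st.py").read())
trackp(snap("scene","s6"),[.55,-.066,-.1])
E
```

```text
clock: 7.38
position: [0.4551, -0.0762, 0.0162]
ee_rot: [[-0.576, 0.818, -0.001], [0.818, 0.576, 0.0], [0.001, -0.001, -1.0]]
force: [-3.0, 0.9, 2.1]
finger_gap: 0.993
finger_force: 1.4
pos [ 0.4551 -0.0762  0.0162] yawY 0.6132778073780892 F [-2.9918  0.8616  2.0723] gap 0.9930978419298768 t 7.375 q [-0.2317  0.6166  2.1893 -0.      0.337  -0.8449]
case [ 0.5425 -0.0669 -0.0949] PITCH 0.026 n 4 rms 0.29 IN BAY [-0.1305  0.0242  0.0771]
```

```bash
python3 - <<'E'
from h import *
c={k:v for k,v in load("s6").items()}
k=5;x0,y0,x1,y1=185,130,300,270
im=cv2.resize(np.clip(c["img"][y0:y1,x0:x1]*1.0*2.2,0,255).astype(np.uint8),None,fx=k,fy=4.2,interpolation=cv2.INTER_CUBIC)
def P(p,l):
    uv=proj(c,wl(p,l)); return (int((uv[0]-x0+.5)*k),int((uv[1]-y0+.5)*4.2))
p=[.5425,-.0669,-.0949]
for a,b in [((.045,-.09,0),(.045,.09,0)),((.045,-.09,0),(.045,-.09,.19)),((.045,.09,0),(.045,.09,.19)),((.045,-.09,.19),(.045,.09,.19)),((.045,-.09,0),(-.045,-.09,0)),((-.045,-.09,0),(-.045,-.09,.05)),((-.045,-.09,.05),(.045,-.09,.05)),((-.027,-.09,.05),(-.027,-.09,.19)),((-.027,-.09,.19),(.045,-.09,.19)),((.045,-.09,.05),(.045,.09,.05)),((-.027,-.09,.19),(-.027,.09,.19))]:
    cv2.line(im,P(p,a),P(p,b),(0,255,0),1)
cv2.imwrite("pics/v6.png",im);print(im.shape)
E
```

```text
(588, 575, 3)
```

View pics/v6.png

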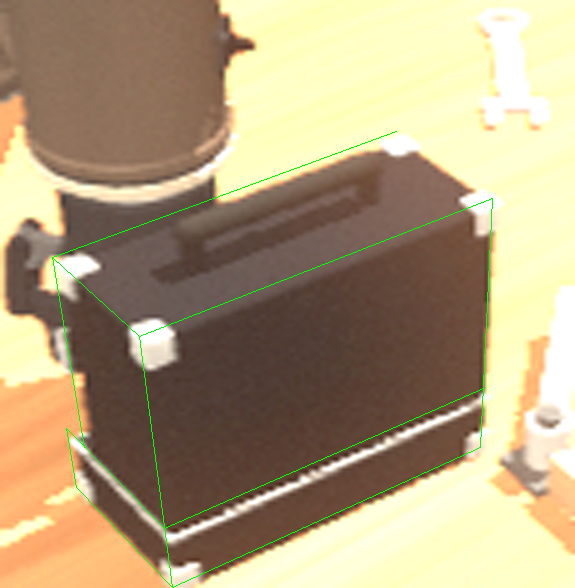

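The wireframe matches the case to within a few mm. The force stays at 3 N and the pitch rises, so a wide gripper part is touching the upper face before the finger reaches the tray. I'll check the real gripper outline against the first picture, where its pose is known.

```bash
python3 -m crank '[[[0.0085,-0.0085,0],0,0.085],[[0,0,0],0,0.085]]' | head -2; python3 - <<'E'
from h import *
c={k:v for k,v in load("s0").items()}
x0,y0,x1,y1=315,0,385,58;k=10
im=cv2.resize(np.clip(c["img"][y0:y1,x0:x1]*2.5,0,255).astype(np.uint8),None,fx=k,fy=k,interpolation=cv2.INTER_CUBIC)
Rm=np.array([[-.892,.452,0],[.452,.892,0],[0,0,-1.]]);p=np.array([.293,.58,.245])
for z,col in((.014,(0,0,255)),(0,(0,255,0)),(-.049,(255,0,0)),(-.075,(255,0,255))):
    for y in(-.07,-.057,-.0425,0,.0425,.057,.07):
        uv=proj(c,p+Rm@[0,y,z]);cv2.circle(im,(int((uv[0]-x0+.5)*k),int((uv[1]-y0+.5)*k)),3,col,-1)
cv2.imwrite("pics/v7.png",im)
E
```

```text
clock: 7.68
position: [0.4423, -0.0741, 0.0163]
```

View pics/v7.png

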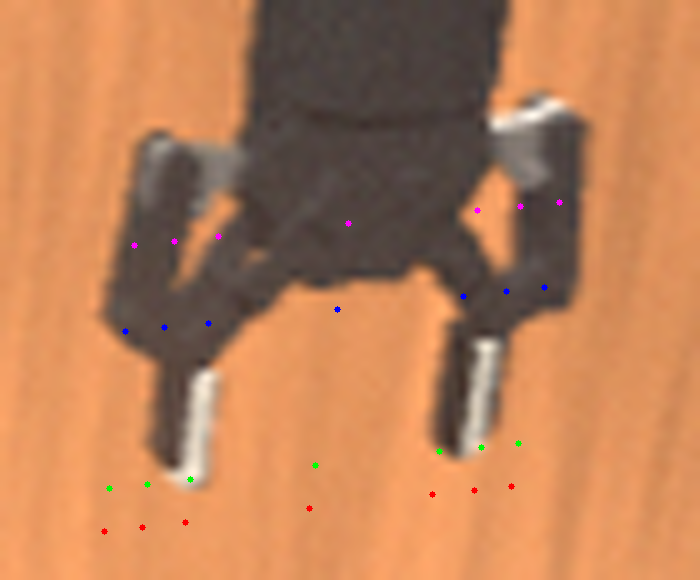

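The outline explains it. The tips end level with the TCP when open, their backs are about 55 mm out, and the knuckles bulge to about 75 mm starting some 45 mm above the tips. Face-on, the knuckle touches the upper face first. At about 50° the fingertip corner leads, with roughly 5 mm to spare.

```bash
python3 -m crank '[[[-0.005,-0.003,0.003],-0.085,0.085],[[0,0,0],-0.085,0.085],[[0,0,0],0,0.085]]' >/dev/null
python3 - <<'E'
exec(open("st.py").read())
trackp(snap("scene","s7"),[.545,-.066,-.1])
E
python3 -m crank '[[[-0.004,0.003,0],0,0.085],[[-0.004,0.003,0],0,0.085],[[-0.004,0.003,0],0,0.085],[[-0.004,0.003,0],0,0.085],[[-0.004,0.003,0],0,0.085],[[0,0,0],0,0.085]]' >/dev/null
python3 - <<'E'
exec(open("st.py").read())
trackp(snap("scene","s8"),[.55,-.066,-.12])
E
```

```text
pos [ 0.4441 -0.0803  0.0133] yawY 0.7823266253869711 F [ 0.0085  0.4307 -0.3141] gap 0.9949469680825378 t 8.05 q [-0.246   0.6169  2.2141  0.      0.3102 -1.0283]
case [ 0.543  -0.0667 -0.0956] PITCH 0.022 n 4 rms 0.28 IN BAY [-0.1301  0.0244  0.0764]
pos [ 0.4676 -0.0833  0.0131] yawY 0.7833263261420929 F [-5.28    3.0762  3.8749] gap 0.9935565426148865 t 8.85 q [-0.2402  0.631   2.1585 -0.0001  0.3548 -1.0234]
case [ 0.5483 -0.0684 -0.1093] PITCH 0.032 n 4 rms 0.24 IN BAY [-0.1245  0.0236  0.0627]
```

Now it slides at about 5 N with no added pitch. I'll keep going.

```bash
python3 -m crank '[[[-0.004,0.003,0],0,0.085],[[-0.004,0.003,0],0,0.085],[[-0.004,0.003,0],0,0.085],[[-0.004,0.003,0],0,0.085],[[-0.004,0.003,0],0,0.085],[[0,0,0],0,0.085]]' >/dev/null
python3 - <<'E'
exec(open("st.py").read())
trackp(snap("scene","s9"),[.565,-.07,-.15])
E
```

```text
pos [ 0.4925 -0.087   0.0131] yawY 0.7833377885437471 F [-5.4365  1.6733  3.0784] gap 0.9940185009701287 t 9.65 q [-0.2354  0.6464  2.1016 -0.0001  0.3961 -1.0187]
case [ 0.5708 -0.0739 -0.1647] PITCH 0.038 n 4 rms 0.21 IN BAY [-0.1015  0.0221  0.0073]
```

```bash
python3 -m crank '[[[-0.004,0.003,0],0,0.085],[[-0.004,0.003,0],0,0.085],[[-0.004,0.003,0],0,0.085],[[-0.004,0.003,0],0,0.085],[[-0.004,0.003,0],0,0.085],[[-0.004,0.003,0],0,0.085],[[0,0,0],0,0.085]]' >/dev/null
python3 - <<'E'
exec(open("st.py").read())
trackp(snap("scene","s10"),[.60,-.08,-.23])
E
```

```text
pos [ 0.5222 -0.0913  0.0131] yawY 0.7833246257813817 F [-5.2001  2.2439  4.5715] gap 0.9987187991545295 t 10.575 q [-0.2302  0.6665  2.0326 -0.0001  0.4449 -1.0135]
case [ 0.6005 -0.0813 -0.233 ] PITCH 0.03 n 3 rms 0.11 IN BAY [-0.0709  0.0198 -0.061 ]
```

```bash
python3 -m crank '[[[0.0065,-0.0046,0],0,0.085],[[-0.0104,-0.0147,0],0,0.085],[[-0.0065,0.0046,0],0,0.085],[[-0.004,0.003,0],0,0.085],[[-0.004,0.003,0],0,0.085],[[-0.004,0.003,0],0,0.085],[[-0.004,0.003,0],0,0.085],[[-0.004,0.003,0],0,0.085],[[-0.004,0.003,0],0,0.085],[[0,0,0],0,0.085]]' >/dev/null
python3 - <<'E'
exec(open("st.py").read())
trackp(snap("scene","s11"),[.625,-.09,-.23])
E
```

```text
pos [ 0.5498 -0.1136  0.0132] yawY 0.7831547940092554 F [-4.5728  0.9762  1.56  ] gap 1.0008104405171927 t 11.875 q [-0.2578  0.6889  1.9607 -0.      0.4929 -1.0409]
case [ 0.6278 -0.0845 -0.2594] PITCH 0.064 n 4 rms 0.19 IN BAY [-0.0435  0.0213 -0.0874]
```

```bash
python3 -m crank '[[[0.0098,-0.0069,0],0,0.085],[[0,0,0],0.08,0.085],[[0,0,0],0.08,0.085],[[-0.0049,-0.005,0],0,0.085],[[0,0,0],0,0.085]]' >/dev/null
python3 - <<'E'
exec(open("st.py").read())
trackp(snap("scene","s12"),[.625,-.09,-.25])
E
python3 -m crank '[[[-0.0036,0.0035,0],0,0.085],[[-0.0036,0.0035,0],0,0.085],[[-0.0036,0.0035,0],0,0.085],[[-0.0036,0.0035,0],0,0.085],[[0,0,0],0,0.085]]' >/dev/null
python3 - <<'E'
exec(open("st.py").read())
trackp(snap("scene","s13"),[.635,-.09,-.24])
E
```

```text
pos [ 0.5367 -0.1191  0.0134] yawY 0.6241811297300566 F [ 0.4954 -0.491   0.0868] gap 0.9929394862302953 t 12.55 q [-0.2735  0.6796  1.9892 -0.      0.4725 -0.8977]
case [ 0.6285 -0.0845 -0.2611] PITCH 0.059 n 4 rms 0.23 IN BAY [-0.0428  0.0215 -0.0891]
pos [ 0.556  -0.1218  0.0132] yawY 0.6239146735443855 F [-5.0957  0.0786  4.2082] gap 0.9922164990002886 t 13.225 q [-0.2689  0.6952  1.9417 -0.0002  0.5065 -0.8926]
case [ 0.6423 -0.0859 -0.238 ] PITCH 0.064 n 4 rms 0.23 IN BAY [-0.0289  0.0225 -0.066 ]
```

```bash
python3 -m crank '[[[-0.0036,0.0035,0],0,0.085],[[-0.0036,0.0035,0],0,0.085],[[-0.0036,0.0035,0],0,0.085],[[0,0,0],0,0.085]]' >/dev/null
python3 - <<'E'
exec(open("st.py").read())
c=snap("scene","s14");p=trackp(c,[.65,-.087,-.21]);track([c],p[:3])
E
```

```text
pos [ 0.571  -0.1245  0.0132] yawY 0.6239273894834299 F [-4.0943 -0.1278  2.5441] gap 0.9961763279544197 t 13.775 q [-0.2665  0.7072  1.9056 -0.0002  0.5303 -0.8902]
case [ 0.6581 -0.0881 -0.2109] PITCH 0.059 n 4 rms 0.14 IN BAY [-0.013   0.023  -0.0389]
case [ 0.6677 -0.0893 -0.2139] n 4 rms 0.5 IN BAY [-0.0033  0.0234 -0.0419]
```

```bash
python3 -m crank '[[[-0.0021,0.0021,0],0,0.085],[[-0.0021,0.0021,0],0,0.085],[[-0.0021,0.0021,0],0,0.085],[[0,0,0],0,0.085]]' >/dev/null
python3 - <<'E'
exec(open("st.py").read())
c=snap("scene","s15");p=trackp(c,[.665,-.088,-.2]);track([c],p[:3])
E
```

```text
pos [ 0.5766 -0.126   0.0129] yawY 0.6238118206205913 F [-22.4676  -6.9723  15.4309] gap 0.9920342970291471 t 14.325 q [-0.2661  0.7138  1.8873 -0.0014  0.5473 -0.8886]
case [ 0.6641 -0.0885 -0.1647] PITCH 0.051 n 4 rms 0.06 IN BAY [-0.0071  0.0237  0.0073]
case [ 0.6724 -0.0891 -0.1682] n 4 rms 0.42 IN BAY [0.0013 0.0245 0.0038]
```

The case is home: 22 N against the back cleat, yaw about 0. Now I'll back off, rise, close the fingers and turn the tool to the bay's axes.

```bash
python3 -m crank '[[[0.012,-0.012,0],0,0.085],[[0.012,-0.012,0],0,0.085],[[0.012,-0.012,0],0,0.085],[[0,0,-0.04],0,0.085],[[0,0,-0.04],0,0.085],[[0,0,-0.04],0,0.085],[[0,0,0],-0.155,0],[[0,0,0],-0.155,0],[[0,0,0],-0.155,0],[[0,0,0],-0.155,0],[[0,0,0],-0.155,0],[[-0.005,0.048,0],0,0],[[-0.005,0.048,0],0,0],[[-0.005,0.048,0],0,0],[[-0.005,0.048,0],0,0],[[-0.005,0.048,0],0,0],[[0,0,0],0,0]]' >/dev/null
python3 - <<'E'
exec(open("st.py").read())
c=snap("scene","s16");d=snap("top","t16")
p=trackp(c,[.665,-.088,-.17]);track([c],p[:3]);track([c,d],p[:3])
f=lambda a,x0,y0,x1,y1,w,h:cv2.resize(np.clip(a[y0:y1,x0:x1].astype(float)*1.5,0,255).astype(np.uint8),(w,h),interpolation=cv2.INTER_CUBIC)
cv2.imwrite("pics/v16.png",np.hstack([f(c["img"],190,140,350,340,400,500),f(d["img"],200,90,350,277,400,500)]))
c2,s2=np.cos(BAY[2]),np.sin(BAY[2]);x=np.array(s["position"])[:2]-BAY[:2];print("tcp bay",c2*x[0]+s2*x[1],-s2*x[0]+c2*x[1])
E
```

```text
pos [0.597  0.1174 0.1334] yawY 1.4015637209401568 F [-0.043  -0.1925 -0.1107] gap -0.0024206933634024455 t 16.5 q [ 0.1441  0.5511  1.7963  0.0005  0.7925 -1.2578]
case [ 0.6691 -0.0882 -0.1722] PITCH 0.015 n 4 rms 0.27 IN BAY [-0.0021  0.0248 -0.0002]
case [ 0.6715 -0.0883 -0.1729] n 4 rms 0.3 IN BAY [ 0.0002  0.0251 -0.0009]
case [ 0.6722 -0.0894 -0.1726] n 8 rms 0.71 IN BAY [ 0.0011  0.0242 -0.0006]
tcp bay -0.10836729378488083 0.2150325383275069
```

View pics/v16.png

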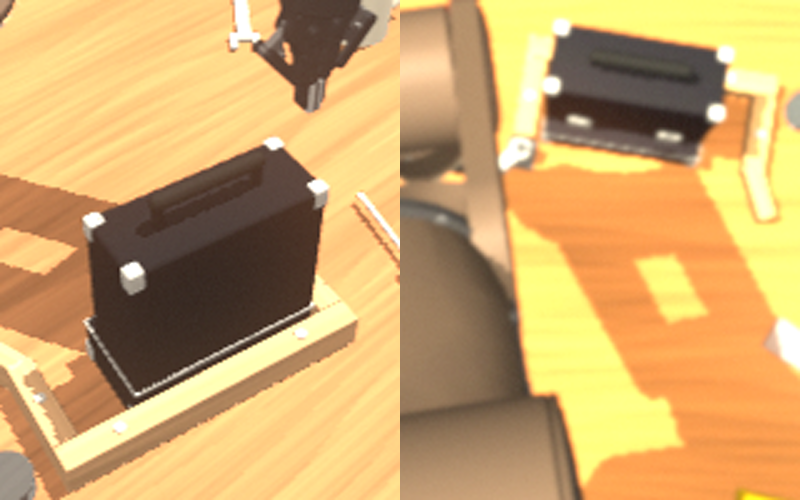

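The picture shows the case upright and square against the back cleat, with the cleat running along the case's lower edge at about (230,385) in the left half. The fit gives x = 0 to 1 mm and yaw 0. The keeper is hidden under the arm, and I haven't touched it. I'll descend behind the bar and work out the sweep.

```bash
python3 -m crank '[[[-0.003,0.004,0.04],0,0],[[0,0,0.04],0,0],[[0,0,0.02],0,0],[[0,0,0],0,0]]' >/dev/null
python3 - <<'E'
exec(open("st.py").read())
c2,s2=np.cos(BAY[2]),np.sin(BAY[2]);x=np.array(s["position"])[:2]-BAY[:2];P=np.array([c2*x[0]+s2*x[1],-s2*x[0]+c2*x[1]]);print("tcp bay",P)
for th in np.arange(2.25,-.01,-.15):
    r=.088;d=np.array([-np.sin(th),-np.cos(th)]);t=np.array([-np.cos(th),np.sin(th)])
    o=.007+.011*abs(t[0])+.0145*abs(t[1]);Q=np.array([-.062,.133])+r*d+o*t
    print(round(th,2),Q.round(4),"row",[round(-(Q-P)[0],4),round((Q-P)[1],4)]);P=Q
E
```

```text
pos [0.5986 0.1168 0.0324] yawY 1.3970872843379656 F [ 0.7577 -0.2543 -0.0165] gap 0.0006422103328278245 t 17.1 q [ 0.1429  0.6987  1.8385 -0.      0.6068 -1.2541]
tcp bay [-0.1067  0.2147]
2.25 [-0.1146  0.2079] row [np.float64(0.008), np.float64(-0.0068)]
2.1 [-0.1253  0.1991] row [np.float64(0.0107), np.float64(-0.0088)]
1.95 [-0.1347  0.1884] row [np.float64(0.0094), np.float64(-0.0107)]
1.8 [-0.1423  0.176 ] row [np.float64(0.0077), np.float64(-0.0124)]
1.65 [-0.148   0.1622] row [np.float64(0.0056), np.float64(-0.0138)]
1.5 [-0.1514  0.149 ] row [np.float64(0.0034), np.float64(-0.0133)]
1.35 [-0.153   0.1367] row [np.float64(0.0017), np.float64(-0.0122)]
1.2 [-0.1529  0.1239] row [np.float64(-0.0001), np.float64(-0.0128)]
1.05 [-0.1508  0.1109] row [np.float64(-0.0021), np.float64(-0.013)]
0.9 [-0.1466  0.098 ] row [np.float64(-0.0042), np.float64(-0.0129)]
0.75 [-0.1402  0.0856] row [np.float64(-0.0064), np.float64(-0.0124)]
0.6 [-0.1317  0.0741] row [np.float64(-0.0085), np.float64(-0.0115)]
0.45 [-0.1212  0.0639] row [np.float64(-0.0105), np.float64(-0.0102)]
0.3 [-0.1088  0.0554] row [np.float64(-0.0124), np.float64(-0.0085)]
0.15 [-0.095  0.049] row [np.float64(-0.0139), np.float64(-0.0064)]
0.0 [-0.08   0.045] row [np.float64(-0.015), np.float64(-0.004)]
```

```bash
python3 -m crank '[[[0.008,-0.007,0],0,0],[[0.0107,-0.0088,0],0,0],[[0.0094,-0.0107,0],0,0],[[0.0077,-0.0124,0],0,0],[[0.0056,-0.0138,0],0,0],[[0.0034,-0.0133,0],0,0],[[0.0017,-0.0122,0],0,0],[[0,-0.0128,0],0,0],[[-0.002,-0.013,0],0,0],[[-0.0042,-0.013,0],0,0],[[-0.0064,-0.0124,0],0,0],[[-0.0085,-0.0115,0],0,0],[[0,0,0],0,0]]' >/dev/null
python3 - <<'E'
exec(open("st.py").read())
c2,s2=np.cos(BAY[2]),np.sin(BAY[2]);x=np.array(s["position"])[:2]-BAY[:2];print("tcp bay",c2*x[0]+s2*x[1],-s2*x[0]+c2*x[1])
E
python3 -m crank '[[[-0.0105,-0.0102,0],0,0],[[-0.0124,-0.0085,0],0,0],[[-0.0139,-0.0064,0],0,0],[[-0.008,-0.002,0],0,0],[[-0.004,-0.001,0],0,0],[[0,0,0],0,0]]' >/dev/null
python3 - <<'E'
exec(open("st.py").read())
c2,s2=np.cos(BAY[2]),np.sin(BAY[2]);x=np.array(s["position"])[:2]-BAY[:2];print("tcp bay",c2*x[0]+s2*x[1],-s2*x[0]+c2*x[1])
E
```

```text
pos [ 0.551  -0.0179  0.0333] yawY 1.3968552544024897 F [-0.6602 -0.1218  0.3867] gap -0.004143173236291009 t 18.725 q [-0.0874  0.6462  1.9804 -0.0002  0.5144 -1.484 ]
tcp bay -0.13060198300611592 0.07385872141308426
pos [ 0.5937 -0.0529  0.0332] yawY 1.3981035800762314 F [0.3142 0.1568 0.4468] gap -0.0030769041509773457 t 19.475 q [-0.1397  0.6842  1.8741 -0.0001  0.5831 -1.5377]
tcp bay -0.08253313854700217 0.04666760463699073
```

```bash
python3 -m crank '[[[-0.0025,0,0],0,0],[[-0.0025,0,0],0,0],[[0,0,0],0,0]]' | grep -E "position|force"; python3 -m crank '[[[-0.002,0,0],0,0],[[-0.002,0,0],0,0],[[0,0,0],0,0]]' | grep -E "position|force"
python3 - <<'E'
from h import *
c=snap("scene","s17");d=snap("top","t17")
p=trackp(c,[.67,-.088,-.17])
f=lambda a,x0,y0,x1,y1,w,h:cv2.resize(np.clip(a[y0:y1,x0:x1].astype(float)*1.5,0,255).astype(np.uint8),(w,h),interpolation=cv2.INTER_CUBIC)
cv2.imwrite("pics/v17.png",np.hstack([f(c["img"],190,140,350,340,400,500),f(d["img"],200,80,350,267,400,500)]))
E
```

```text
position: [0.5971, -0.0535, 0.0332]
force: [-7.4, 1.4, 4.6]
finger_force: 3.3
position: [0.5974, -0.0535, 0.0328]
force: [-24.8, 3.8, 19.6]
finger_force: 12.6
case [ 0.6647 -0.0885 -0.1643] PITCH 0.048 n 4 rms 0.11 IN BAY [-0.0065  0.0238  0.0077]
```

```bash
python3 -m crank '[[[0.02,0,0],0,0],[[0.03,0,0],0,0],[[0.03,0,0],0,0],[[0.02,0,-0.04],0,0],[[0,0,-0.05],0,0],[[0,-0.06,-0.05],0,0],[[0,-0.06,0],0,0],[[0,0,0],0,0]]' | grep -E "position|force|clock"
python3 - <<'E'
from h import *
c=snap("scene","s18");d=snap("top","t18")
p=trackp(c,[.67,-.088,-.17]);track([c],p[:3]);track([c,d],p[:3])
f=lambda a,x0,y0,x1,y1,w,h:cv2.resize(np.clip(a[y0:y1,x0:x1].astype(float)*1.5,0,255).astype(np.uint8),(w,h),interpolation=cv2.INTER_CUBIC)
cv2.imwrite("pics/v18.png",np.hstack([f(c["img"],190,140,350,340,400,500),f(d["img"],225,80,345,230,400,500)]))
E
```

```text
clock: 21.32
position: [0.4852, -0.147, 0.1642]
force: [-0.4, 0.4, 0.1]
finger_force: 0.0
case [ 0.6715 -0.0878 -0.1686] PITCH -0.004 n 4 rms 0.16 IN BAY [0.0001 0.0256 0.0034]
case [ 0.6709 -0.0878 -0.1684] n 4 rms 0.16 IN BAY [-0.0005  0.0255  0.0036]
case [ 0.6718 -0.089  -0.1697] n 8 rms 0.74 IN BAY [0.0006 0.0245 0.0023]
```

View pics/v18.png

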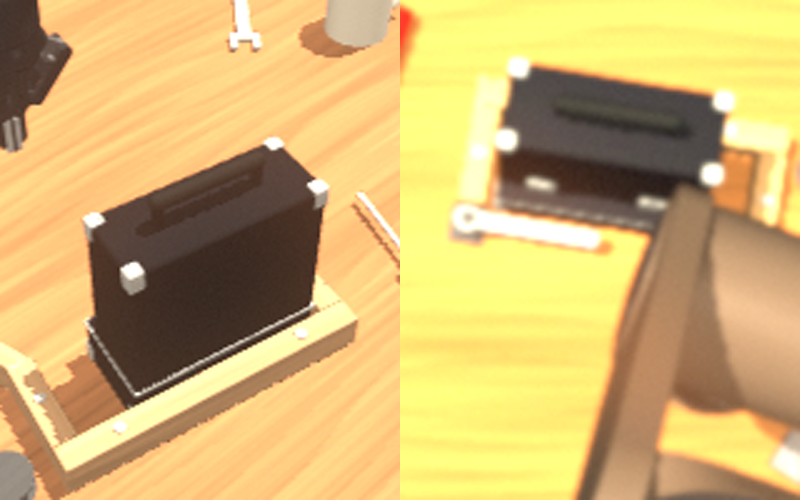

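In the top half, the keeper runs from its pin at (468,218) to its end at (603,240), parallel to the case's front and on its stop. The case is home and level, and the arm is clear.

```bash
python3 -c "
from station import robot
print(robot.finish_job())"
```

```text
the job is handed in; nothing more can be done
None
```

I handed the job in at about 21 s: the case is level and home against the back cleat (about 24 mm left of the bay's centre line), and the keeper lies closed across its front. The case never fell, but early pushes caught its upper face and rocked it about 0.1 rad before I changed the tool angle, and a similar brief tilt of about 0.05 rad showed as the keeper reached its stop.

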